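Feel out the loose ring in the tilting bin and tip it into the catch tray

TASK

One loose ring lies somewhere on the floor of the black tilting bin. With closed fingertips feel along the bin floor and sweep the ring to the spout end, then press the bin's thumb tab down so that the bin tips forward and the ring slides out of the spout into the tray below, and let the bin swing back level. Do not lift the ring out of the bin, and leave the other things on the counter where they are.

Things in the scene. Friction and masses are not known exactly. Their poses are not given: they have to be found in the camera images.
- stand: Fixed walnut stand with aluminium cheeks, turned up to 0.35 rad. Origin on the counter under the pin axis, midway between two upright cheeks; x to the bin's back (away from the robot), y to its spout end (left), z up. Sizes here are mm in this frame. Base plate x -130..75, y -126..126, top z 5. Cheeks 34 wide in x, 6 thick, at y +-121, up to z 80; pins at x 0, z 64.
- bin (a joint): Forward tilt of the bin about the pins, rad: 0 level (at rest on its stop), 0.9 at the forward stop. Its weight alone brings it back to 0 when let go; 2 to 4 N down on the tab tips it. The ring slides out at 0.8 rad or more.
- tab (a point): On the top face of the thumb tab, a flat tongue 4 thick forward from the top of the bin's front wall, at the end away from the spout: level top z 94, x -55..0, y -105..-55 in the stand frame; this point x -40, y -80. Pressed down it turns about the pins with the bin: at 0.85 rad this point is at x -49, z 54, at the 0.9 stop x -48, z 51.
- spout (a point): Middle of the free edge of the spout tongue, on its top face: when level x -40, y 81, z 52 in the stand frame. The tongue carries the bin floor forward from the gap, 48 wide, with side rims 16 high. At 0.9 rad tilt this point is at about x -15, z 25, over the tray.
- floor (a point): Centre of the bin's inner floor; when level x 30, y 0, z 52 in the stand frame. The bin is an open-topped black trough, inside x 4..56, y -105..105, walls 4 thick, back and end walls up to z 86, front wall to z 94. The front wall runs only y -105..57: y 57..105 is the open spout gap. A ring not beside that gap stays in when tipped.
- tray (a point): Centre of the catch tray's floor, stand frame x -48, y 76.5, z 5. The open tray is fixed on the front left of the stand, below the spout: inside x -126..30, y 35..118, walls 4 thick up to z 30.
- ring: The loose brass ring: outside 26, bore 20, height 9, 16 g, lying flat. Origin at the centre of its underside. Starts on the bin floor at stand-frame y between -50 and 35, x between 20 and 40. Push it close behind its centre; pushed at its side it jams against a bin wall.
- cone: Bystander: white ceramic ring cone, 48 foot, 75 high, stands to the right of the stand. Origin under its centre.
- gauge_plate: Bystander: aluminium gauge plate with four holes, 120 x 50 x 6, lying to the left of the stand. Origin under its centre.
- loupe: Bystander: small dark steel loupe, 28 across, 26 high, on the front right of the stand's base plate. Origin under its centre.
- gauge_set: Bystander: brass gauge rings on a hoop, 112 across, 18 high, far left. Origin under its centre.
- ring_case: Bystander: small shut walnut ring case, 55 x 55 x 43, far left. Origin under its centre.
- driver: Bystander: screwdriver, 150 long, lying at the near right.

How it is judged:
On the way, in this order (a step that is already met when the one before it is completed fails the run):
1. the ring has been swept along the level bin floor to the spout end, beside the gap in the front wall (value of joint bin below 0.1 rad and x of ring in the frame of stand between -0.02 and 0.056 m and y of ring in the frame of stand between 0.069 and 0.106 m and z of ring in the frame of stand between 0.045 and 0.075 m), for 0.1 s.
2. the bin has been tipped forward by more than 0.6 rad (value of joint bin above 0.6 rad), for 0.1 s.
At the end, for the whole second after the job is handed in: The ring is at rest inside the catch tray (its centre within the tray's walls, its origin less than 28 mm above the counter) and the bin is back level (within 0.06 rad) (x of ring in the frame of stand between -0.126 and 0.03 m and y of ring in the frame of stand between 0.035 and 0.118 m and z of ring in the frame of stand between 0 and 0.028 m and linear speed of ring below 0.02 m/s and value of joint bin below 0.06 rad); the robot touches nothing.
It fails at once if the ring is lifted out of the level bin (more than 33 mm above its floor) (value of joint bin below 0.1 rad and height (world z) of ring above 0.085 m).
It fails at once if a bystander is moved by more than 30 mm (distance of any of cone, gauge_plate, loupe, gauge_set, ring_case, driver from where it was at the start of the episode above 0.03 m).
It also fails if it takes over 51 s, if anything falls off the work surface, if the arm or the gripper's body presses on something with over 40 N, if the wrist force passes 120 N, or if a joint passes its speed limit or range.

ROBOT

A 6-joint arm with a two-finger parallel gripper is mounted at the origin on the work surface. World frame = base frame: x ahead of the robot, y to its left, z up, the work surface at z = 0. Lengths are in m, angles in rad, forces in N, time in s.
With the tool pointing down it reaches from about 0.375 to 0.9 m from the base axis. Payload 3.1 kg.
Tool frame: the origin (TCP) lies at the centre of the arm's flange, where the gripper is bolted on; the fingertips stand 182 mm ahead of it and the grasp point (between the pads) lies 164 mm ahead of it; z points along the fingers, y is the line along which they close (so a half turn about z gives the same grasp; the last joint's range is limited). The gripper opens to 87 mm and grips with 3 to 60 N. Pads are 19 mm wide; open, the fingers measure 117 mm over their backs; the gripper's body (75 mm by 190 mm) begins 51 mm behind the grasp point.
Start: joints at [1.03, 0.527, 1.433, -0, 1.181, -0.178], TCP at [0.222, 0.584, 0.405] pointing down, gripper open.
Joint ranges: [-3.08, 3.08], [-0.75, 2.2], [0.22, 2.44], [-1.43, 4.57], [0, 2.65], [-2.85, 2.85]. Speed limits (rad/s): [2.79, 2.79, 3.14, 3.14, 3.14, 3.14].

INTERFACE

Orientations are given as a unit quaternion [x, y, z, w].
In Python, from rig import * gives the robot as it stands.
- The arm moves only by the tool move_arm, never from a script. Its argument "commands" is a list that holds one entry, the list of rows, each a list of 6 numbers: the shift along the tool's x, y, z in units of 40 mm (1.0 is 40 mm), then the turn, a rotation vector about the tool's x, y, z in rad. A call has 1 to 12 rows; each row is the pose to reach, as a shift and turn from the pose commanded when the call began, along the tool's axes at that moment; what a row does not reach only later rows make up. A row lasts 1/8 s, in which the tool goes at most 62.5 mm and 10.7 degrees, less where a joint would pass 70% of its speed; a pose out of reach is approached as far as the arm can. A call with a gripper value outside its range is refused whole. "claw" is the closure, from -1 (fully open) to 1 (shut), so that 0 is half open, set as the call begins (left out, the last holds). The fingers move at their own pace and stop on an object; "squeeze" is the grip in N (left out, the last holds). Time passes only in rows, so rows that repeat a pose let the fingers close. It gives the time, the measured TCP pose, the force, the opening and the grip force at its end, in the units of the state.
- get_obs(): the state, without advancing time (a new reading comes with each control period).
- camera(name): name is "side" or "top"; returns a dict with "pixels" (480x640x3 uint8, blue, green, red), "range_z" (480x640 float32, m along the optical axis (not along the pixel's ray), 0 where there is no reading), "camera_matrix" (3x3 intrinsics, pixels), "extrinsics" (4x4, takes a point from world to camera coordinates). Camera axes: x right, y up, looking along -z (the intrinsics and any distortion apply to the point x, -y, -z); pixel columns grow to the right and rows downward; lengths in m; the calibration is good to about 2 mm. A picture is of the moment at which its call begins.
- hand_in(): hands the job in; it is judged then, once.
The state is a dict: "time": time; "q": joint angles; "joint_velocities": joint speeds; "joint_torque": joint torques, N m; "position": TCP position; "tool_rot": TCP orientation; "ft_force": force on the tool from outside, world axes, zero at the start; "moment": the same for the moment, N m; "grip_width": finger opening in m; "grip_force": force on a finger pad.
Only numpy, scipy, OpenCV 4.12 (cv2) and the standard library are available. Lean on these libraries where they do the work, as an engineer would, in place of code of your own. Each camera call takes 0.05 s, during which the arm holds its last target. There are 200 camera calls.

## Working session

There is one attempt and no reset: what is moved stays moved. The work goes in short steps, Python scripts to look and compute and a tool call to move; the robot and the scene stay as the last step left them, time stands still between calls to the robot, and variables do not carry over. Pictures are saved under pics/ and viewed, at most 10 in all, crops included, and the job is handed in when it is done.

Besides the shell and the picture viewer there is one more tool, called after "Emit:" by a JSON object that holds its "api" and its "payload". move_arm: Moves the arm, as the interface text tells. Its arguments: {"type":"object","properties":{"commands":{"type":"array","items":{"type":"array","items":{"type":"array","items":{"type":"number"}}}},"claw":{"type":"number"},"squeeze":{"type":"number"}},"required":["commands"]}

```bash
mkdir -p pics; ls; python3 - <<'E'
from rig import *
import cv2,numpy as np
for n in ("top","side"):
    c=camera(n); cv2.imwrite(f"pics/{n}0.png",c["pixels"]); np.savez(f"{n}0.npz",**c)
    print(n,c["camera_matrix"].tolist(),c["extrinsics"].round(4).tolist(), [k for k in c])
o=get_obs(); print(o)
E
```

```text
pics
top [[608.5138215790464, 0.0, 308.9709314030947], [0.0, 608.5138215790464, 239.86439196782212], [0.0, 0.0, 1.0]] [[0.0191, -0.9998, -0.0002, 0.0169], [0.9874, 0.0188, 0.1571, -0.4604], [-0.1571, -0.0032, 0.9876, -1.5199], [0.0, 0.0, 0.0, 1.0]] ['pixels', 'range_z', 'camera_matrix', 'extrinsics']
side [[599.5548037131929, 0.0, 311.9460898020086], [0.0, 599.5548037131929, 246.18973749482527], [0.0, 0.0, 1.0]] [[0.994, -0.1087, -0.0121, -0.4511], [0.0815, 0.663, 0.7442, -0.1271], [-0.0729, -0.7407, 0.6679, -1.5399], [0.0, 0.0, 0.0, 1.0]] ['pixels', 'range_z', 'camera_matrix', 'extrinsics']
{'time': 0.1, 'q': array([ 1.02950036e+00,  5.28360899e-01,  1.43375995e+00,  1.35989300e-05,
        1.18138283e+00, -1.78529866e-01]), 'joint_velocities': array([-0.00069613, -0.00409363, -0.00253717,  0.00081803,  0.00056653,
        0.00158286]), 'joint_torque': array([ 5.59647615e-04, -4.40984881e+01, -1.77151161e+01,  6.35221833e-02,
        5.33227343e-02, -3.61978505e-05]), 'position': array([0.22161839, 0.58406487, 0.40388123]), 'tool_rot': array([ 1.80392569e-01,  9.83594229e-01, -8.92076153e-04, -3.42409716e-04]), 'ft_force': array([-0.10484284,  0.48615912,  0.0208001 ]), 'moment': array([-0.02820133, -0.0265165 ,  0.01119169]), 'grip_force': 0.0, 'grip_width': 0.08723118554240046}
```

View pics/top0.png

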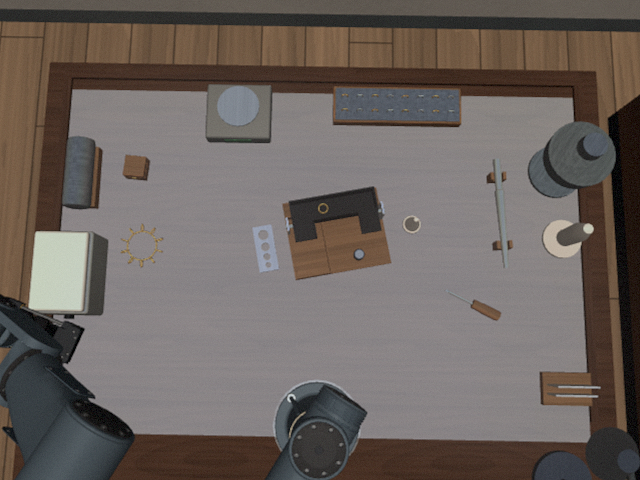

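View pics/side0.png

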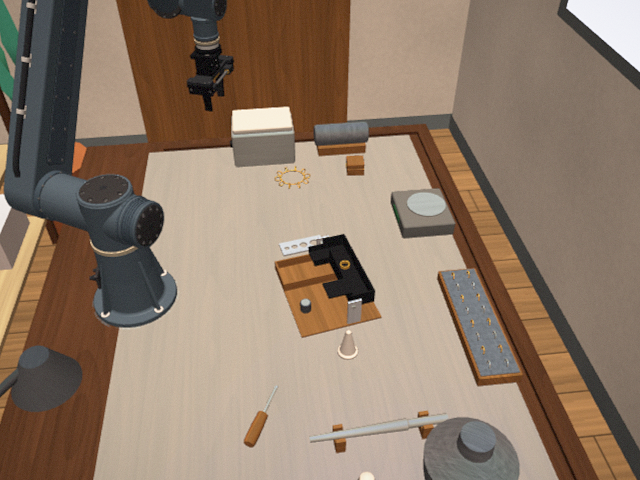

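The top view shows the stand at about (335,235), turned slightly. The ring is visible on the black bin floor at (323,208), with the tab at right (370,215) and the spout at left (303,228). The loupe is at (359,254) and the cone at (412,224).

```bash
cat > h.py <<'E'
import numpy as np,cv2
def load(n,t=0): return dict(np.load(f"{n}{t}.npz"))
def ray(c,uv):
    K,E=c["camera_matrix"],c["extrinsics"];R,t=E[:3,:3],E[:3,3]
    d=np.array([(uv[0]-K[0,2])/K[0,0],-(uv[1]-K[1,2])/K[1,1],-1.])
    return -R.T@t,R.T@d
def plane(c,uv,z):
    o,d=ray(c,uv);return o+d*(z-o[2])/d[2]
def proj(c,p):
    K,E=c["camera_matrix"],c["extrinsics"];q=E[:3,:3]@p+E[:3,3]
    return np.array([K[0,0]*q[0]/-q[2]+K[0,2],K[1,1]*-q[1]/-q[2]+K[1,2]])
def cloud(c):
    v,u=np.mgrid[:480,:640];K,E=c["camera_matrix"],c["extrinsics"];r=c["range_z"]
    P=np.stack([(u-K[0,2])/K[0,0]*r,-(v-K[1,2])/K[1,1]*r,-r],-1)-E[:3,3]
    return P@E[:3,:3]
E
python3 - <<'E'
from h import *
for n,(x0,y0,x1,y1) in dict(top=(240,170,430,290),side=(265,220,395,345)).items():
    c=load(n);im=c["pixels"][y0:y1,x0:x1];cv2.imwrite(f"pics/{n}z.png",cv2.resize(im,None,fx=4,fy=4,interpolation=cv2.INTER_CUBIC))
c=load("top");P=cloud(c);im=c["pixels"].astype(int)
s=np.s_[170:290,270:400]
Z=P[s][...,2]; print(np.percentile(Z[Z>-1],[5,50,90,99]), (c["range_z"][s]==0).mean())
# base plate + bin: wood or black
hsv=cv2.cvtColor(c["pixels"],cv2.COLOR_BGR2HSV)
m=np.zeros((480,640),np.uint8); m[s]=((hsv[s][...,1]>90)|(hsv[s][...,2]<60))
def rect(mask):
    k,_=cv2.findContours(mask,cv2.RETR_EXTERNAL,cv2.CHAIN_APPROX_NONE);k=max(k,key=cv2.contourArea);return k
k=rect(m);r=cv2.minAreaRect(k);print("all",r,cv2.boxPoints(r))
b=np.zeros_like(m);b[s]=(hsv[s][...,2]<60)
k=rect(b);print("blk",cv2.minAreaRect(k),cv2.approxPolyDP(k,2,True)[:,0].tolist())
g=np.zeros_like(m);t=np.s_[195:222,300:345];g[t]=(hsv[t][...,1]>90)&(hsv[t][...,2]>60)
M=cv2.moments(g,True);print("ring",M["m00"],M["m10"]/M["m00"],M["m01"]/M["m00"])
E
```

```text
[-0.00228609  0.00552486  0.05848485  0.09951577] 0.004807692307692308
all ((336.1967468261719, 232.39013671875), (77.73320770263672, 95.83324432373047), 79.8457260131836) [[282.17853 202.57999]
 [376.51068 185.68466]
 [390.21497 262.2003 ]
 [295.8828  279.0956 ]]
blk ((334.7008972167969, 215.5302734375), (43.77767562866211, 86.95564270019531), 80.13418579101562) [[373, 187], [289, 202], [296, 241], [316, 238], [314, 222], [353, 215], [359, 216], [362, 233], [380, 229]]
ring 101.0 329.4059405940594 213.62376237623764
```

View pics/topz.png

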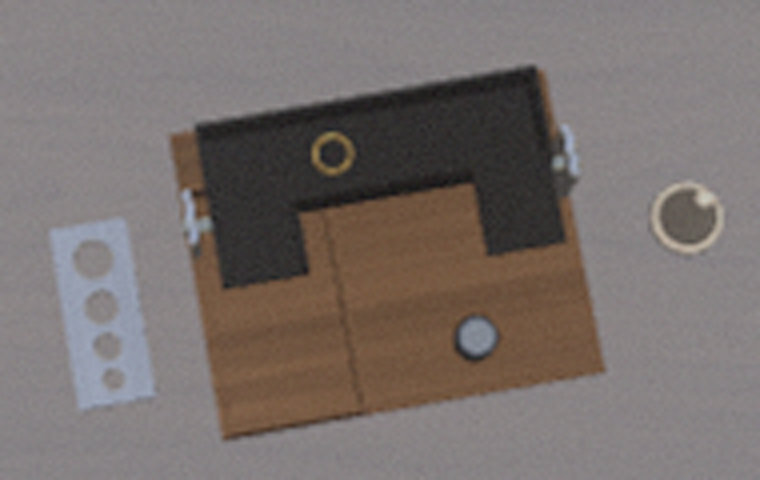

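View pics/sidez.png

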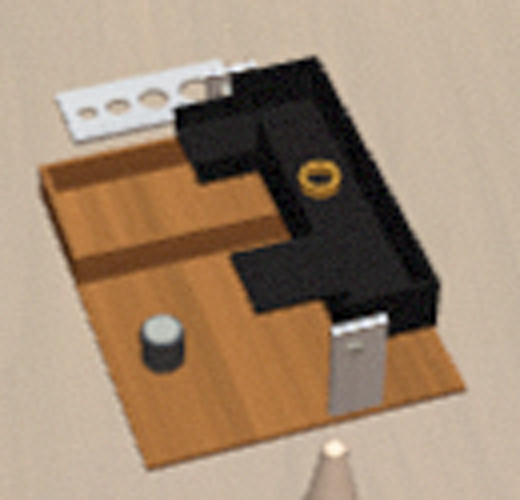

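The top crop shows bin back corners at (197,125) and (537,67), tab front corners at (484,256) and (566,242), and a base-plate right front corner at (605,372). The ring is at (333,153). The side crop agrees, with the ring at (320,178).

```bash
cat >> h.py <<'E'
def S2W(p,s):
    a=s[2];return np.array([s[0]+np.cos(a)*p[0]-np.sin(a)*p[1],s[1]+np.sin(a)*p[0]+np.cos(a)*p[1],p[2]])
def W2S(w,s):
    a=s[2];d=w[:2]-np.array(s[:2]);return np.array([np.cos(a)*d[0]+np.sin(a)*d[1],-np.sin(a)*d[0]+np.cos(a)*d[1],w[2]])
E
python3 - <<'E'
from h import *
from scipy.optimize import least_squares
T,S=load("top"),load("side")
tp=[((197,125),(60,109,86)),((537,67),(60,-109,86)),((484,256),(-55,-55,94)),((566,242),(-55,-105,94)),((605,372),(-130,-126,5)),((171,133),(75,126,5))]
sp=[((317,56),(60,109,86)),((438,282),(60,-109,86)),((148,468),(-130,-126,5)),((465,389),(75,-126,5)),((232,254),(-55,-55,94)),((256,312),(-55,-105,94))]
obs=[(T,np.array(a)/4+[239.6,169.6],np.array(p)/1e3) for a,p in tp]+[(S,np.array(a)/4+[264.6,219.6],np.array(p)/1e3) for a,p in sp]
for sel in (obs[:6],obs[6:],obs):
    f=lambda s:np.concatenate([proj(c,S2W(p,s))-uv for c,uv,p in sel])
    r=least_squares(f,[.5,0,0.1],loss="soft_l1");s=r.x;print(s,f(s).reshape(-1,2).round(1).tolist())
np.save("s.npy",s)
for c,n,uv in ((T,"top",(333/4+239.6,153/4+169.6)),(S,"side",(320/4+264.6,178/4+219.6))):
    w=plane(c,uv,.0565 if n=="top" else .0565);print(n,w,W2S(w,s)*1e3)
l=plane(T,(476/4+239.6,332/4+169.6),.031);print("loupe",W2S(l,s)*1e3)
E
```

```text
[ 0.51243899 -0.03916355  0.19024275] [[-0.6, -0.3], [0.0, -0.3], [0.8, 0.1], [0.3, 0.2], [-0.1, 0.3], [-0.4, 0.1]]
[ 0.5105692  -0.0400035   0.19573211] [[0.1, -0.2], [0.8, 0.1], [-0.4, 0.1], [0.4, -0.3], [-0.8, 0.1], [-0.1, 0.1]]
[ 0.51171847 -0.03947774  0.19112946] [[-0.5, 0.0], [0.1, -0.0], [1.0, 0.3], [0.4, 0.4], [0.0, 0.5], [-0.3, 0.4], [0.7, -0.3], [1.1, 0.0], [-0.2, -0.2], [0.7, -0.4], [-0.4, -0.2], [0.1, -0.1]]
top [ 0.54001686 -0.00815602  0.0565    ] [33.73320711 25.37557135 56.5       ]
side [ 0.53790123 -0.00711173  0.0565    ] [31.85448648 26.80274754 56.5       ]
loupe [-91.751836  -45.8068419  31.       ]
```

```bash
cat > go.py <<'E'
import sys;from h import *;from rig import *
from scipy.spatial.transform import Rotation as R
s=np.load("s.npy")
def to(x,y,z,verbose=True):
    "tip target, stand mm; tool y along stand y, pointing down"
    o=get_obs();Ro=R.from_quat(o["tool_rot"]);w=S2W(np.array([x,y,z])/1e3,s)+[0,0,.182]
    a=s[2];Rt=R.from_matrix(np.array([[-np.cos(a),-np.sin(a),0],[-np.sin(a),np.cos(a),0],[0,0,-1]]).T)
    Rt=R.from_matrix(np.column_stack([[-np.cos(a),-np.sin(a),0],[-np.sin(a),np.cos(a),0],[0,0,-1]]))
    print((x,y,z),Ro.inv().apply(w-o["position"]).round(4)/.04,(Ro.inv()*Rt).as_rotvec().round(4))
def here():
    o=get_obs();Ro=R.from_quat(o["tool_rot"]);t=o["position"]+Ro.apply([0,0,.182]);print("t",round(o["time"],2),"tip",W2S(t,s).round(4)*1e3,"F",o["ft_force"].round(1),"w",o["grip_width"])
if __name__=="__main__":
    here()
    for a in sys.argv[1:]: to(*map(float,a.split(",")))
E
python3 go.py 33,-15,223 33,-15,115
```

```text
t 0.1 tip [-166.6  667.   221.9] F [-0.1  0.5  0. ] w 0.08723118554240046
(33.0, -15.0, 223.0) [-1.3210e+01 -1.1885e+01 -1.0000e-02] [-0.0017 -0.0009 -0.5539]
(33.0, -15.0, 115.0) [-13.2125 -11.88     2.69  ] [-0.0017 -0.0009 -0.5539]
```

Emit:
{"api": "move_arm", "payload": {"commands": [[[-1.1,-1,0,0,0,-0.05],[-2.2,-2,0,0,0,-0.1],[-3.3,-3,0,0,0,-0.15],[-4.4,-4,0,0,0,-0.2],[-5.5,-4.95,0,0,0,-0.25],[-6.6,-5.95,0,0,0,-0.3],[-7.7,-6.95,0,0,0,-0.35],[-8.8,-7.9,0,0,0,-0.4],[-9.9,-8.9,0,0,0,-0.45],[-11,-9.9,0,0,0,-0.5],[-12.1,-10.9,0,0,0,-0.554],[-13.2,-11.88,0,0,0,-0.554]]], "claw": 1, "squeeze": 10}}

```text
time: 1.6
position: [0.5472, -0.0493, 0.4045]
tool_rot: [-0.095, 0.995, 0.0, -0.0]
ft_force: [1.0, -0.4, 0.3]
grip_width: 0.0004
grip_force: 0.0
```

```bash
python3 go.py 33,-15,110 33,-15,56
```

```text
t 1.6 tip [ 32.9 -16.3 222.5] F [ 1.  -0.4  0.3] w 0.00038999613128856133
(33.0, -15.0, 110.0) [-2.5000e-03  3.2500e-02  2.8125e+00] [ 0.0006 -0.0004 -0.0001]
(33.0, -15.0, 56.0) [-2.5000e-03  3.2500e-02  4.1625e+00] [ 0.0006 -0.0004 -0.0001]
```

Emit:
{"api": "move_arm", "payload": {"commands": [[[0,0,0.8,0,0,0],[0,0,1.8,0,0,0],[0,0,2.6,0,0,0],[0,0,3.2,0,0,0],[0,0,3.6,0,0,0],[0,0,3.9,0,0,0],[0,0,4.1,0,0,0],[0,0,4.18,0,0,0],[0,0,4.18,0,0,0]]]}}

```text
time: 2.72
position: [0.5469, -0.0474, 0.2378]
tool_rot: [-0.095, 0.995, -0.0, 0.0]
ft_force: [-0.8, -0.2, 0.7]
grip_width: 0.0007
grip_force: 0.0
```

```bash
python3 go.py 33,10,55 33,40,55 33,58,55; python3 - <<'E'
from rig import *;import cv2
for n,(x0,y0,x1,y1) in dict(top=(270,170,410,290),side=(265,200,395,320)).items():
    cv2.imwrite(f"pics/{n}1.png",cv2.resize(camera(n)["pixels"][y0:y1,x0:x1],None,fx=4,fy=4))
a=cv2.imread("pics/top1.png");b=cv2.imread("pics/side1.png");b=cv2.resize(b,(240,240*b.shape[0]//b.shape[1]))
E
```

```text
t 2.73 tip [ 33.1 -14.5  55.8] F [-0.8 -0.2  0.7] w 0.0007497153928221498
(33.0, 10.0, 55.0) [0.   0.61 0.02] [-0.0002  0.0005  0.    ]
(33.0, 40.0, 55.0) [0.   1.36 0.02] [-0.0002  0.0005  0.    ]
(33.0, 58.0, 55.0) [0.   1.81 0.02] [-0.0002  0.0005  0.    ]
```

View pics/side1.png

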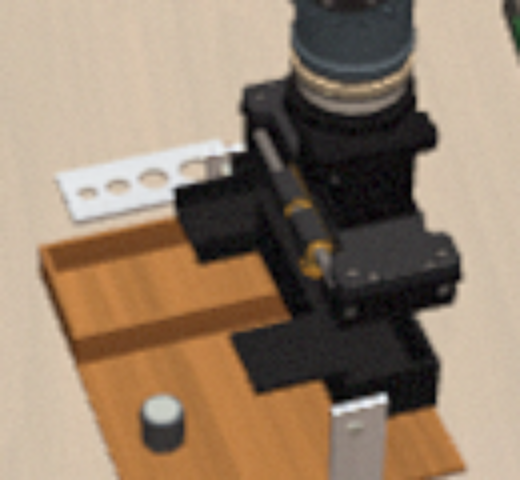

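The fingertips are inside the bin at about (320,290), and the ring shows just ahead of them at (318,258). I sweep towards the spout end now.

Emit:
{"api": "move_arm", "payload": {"commands": [[[0,0.12,0.02,0,0,0],[0,0.24,0.02,0,0,0],[0,0.34,0.02,0,0,0],[0,0.44,0.02,0,0,0],[0,0.54,0.02,0,0,0],[0,0.64,0.02,0,0,0],[0,0.74,0.02,0,0,0],[0,0.84,0.02,0,0,0],[0,0.94,0.02,0,0,0],[0,1.04,0.02,0,0,0],[0,1.14,0.02,0,0,0],[0,1.24,0.02,0,0,0]]]}}

```text
time: 4.32
position: [0.5373, 0.0016, 0.2368]
tool_rot: [-0.095, 0.995, -0.0, 0.0]
ft_force: [-0.4, -0.3, -0.3]
grip_width: 0.0004
grip_force: 0.1
```

```bash
python3 go.py 33,57,55; python3 - <<'E'
from h import *;from rig import *
s=np.load("s.npy")
for n in("top","side"):
    c=camera(n);h=cv2.cvtColor(c["pixels"],cv2.COLOR_BGR2HSV);np.savez(n+"1.npz",**c)
    v,u=np.nonzero((h[...,1]>110)&(h[...,2]>70)&(abs(h[...,0].astype(int)-20)<12))
    q=np.array([W2S(plane(c,p,.061),s)*1e3 for p in zip(u,v)]);k=(q[:,0]>8)&(q[:,0]<52)&(q[:,1]>-100)&(q[:,1]<102)
    print(n,k.sum(),q[k].min(0),q[k].max(0),q[k].mean(0))
    x0,y0=(270,170) if n=="top" else (265,200)
    cv2.imwrite(f"pics/{n}2.png",cv2.resize(c["pixels"][y0:y0+120,x0:x0+130],None,fx=4,fy=4))
E
```

```text
t 4.33 tip [32.9 35.5 54.8] F [-0.4 -0.3 -0.3] w 0.00040482326814594095
(33.0, 57.0, 55.0) [-0.0025  0.5375 -0.005 ] [-0.      0.      0.0001]Traceback (most recent call last):
  File "<stdin>", line 7, in <module>
    return umr_minimum(a, axis, None, out, keepdims, initial, where)
ValueError: zero-size array to reduction operation minimum which has no identity
```

Emit:
{"api": "move_arm", "payload": {"commands": [[[0,0.1,0,0,0,0],[0,0.2,0,0,0,0],[0,0.3,0,0,0,0],[0,0.4,0,0,0,0],[0,0.48,0,0,0,0],[0,0.54,0,0,0,0],[0,0.54,0,0,0,0]]]}}

```text
time: 5.25
position: [0.5332, 0.0227, 0.2367]
tool_rot: [-0.096, 0.995, 0.0, -0.0]
ft_force: [0.3, 0.7, -1.2]
grip_width: 0.0005
grip_force: 0.0
```

```bash
cat > ringpos.py <<'E'
from h import *;from rig import *;import sys
s=np.load("s.npy")
for n in("top","side"):
    c=camera(n);h=cv2.cvtColor(c["pixels"],cv2.COLOR_BGR2HSV)
    v,u=np.nonzero((h[...,1]>110)&(h[...,2]>70)&(abs(h[...,0].astype(int)-20)<12))
    q=np.array([W2S(plane(c,p,.0565),s)*1e3 for p in zip(u,v)]);k=(q[:,0]>8)&(q[:,0]<52)&(q[:,1]>-100)&(q[:,1]<102)
    print(n,k.sum(),*( [q[k].min(0).round(),q[k].max(0).round()] if k.any() else []))
    x0,y0=(270,170) if n=="top" else (265,200)
    cv2.imwrite(f"pics/{n}{sys.argv[1]}.png",cv2.resize(c["pixels"][y0:y0+120,x0:x0+130],None,fx=4,fy=4))
E
python3 go.py 33,57,220; python3 ringpos.py 2
```

```text
t 5.25 tip [32.8 57.  54.7] F [ 0.3  0.7 -1.2] w 0.0005404673302718414
(33.0, 57.0, 220.0) [-2.5000e-03 -0.0000e+00 -4.1325e+00] [ 0.0001 -0.0001  0.0003]
top 0
side 25 [16. 67. 56.] [ 28. 102.  56.]
```

View pics/side2.png

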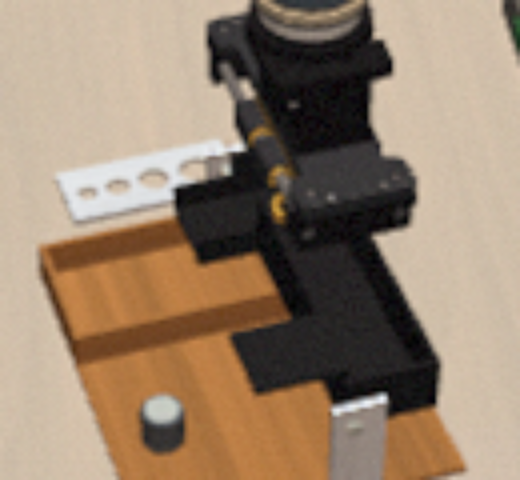

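The ring's yellow edge shows just ahead of the fingers at (280,210), so it moved with the push. I lift straight up and move over the tab, which uncovers the ring.

Emit:
{"api": "move_arm", "payload": {"commands": [[[0,0,-0.4,0,0,0],[0,0,-1.2,0,0,0],[0,0,-2,0,0,0],[0,-1,-2,0,0,0],[0.9,-2.2,-2,0,0,0],[1.8,-3.4,-2,0,0,0],[1.85,-3.4,-2,0,0,0]]]}}

```text
time: 6.22
position: [0.4853, -0.1284, 0.3178]
tool_rot: [-0.092, 0.996, -0.001, 0.0]
ft_force: [0.1, -0.0, 0.0]
grip_width: 0.0005
grip_force: 0.0
```

```bash
python3 go.py -42,-80,98 -46,-80,53; python3 ringpos.py 3
```

```text
t 6.22 tip [-42.7 -82.5 135.8] F [ 0.1 -0.   0. ] w 0.00046874199152600724
(-42.0, -80.0, 98.0) [-0.02   0.06   0.945] [-0.0014  0.0007 -0.0062]
(-46.0, -80.0, 53.0) [0.08 0.06 2.07] [-0.0014  0.0007 -0.0062]
top 0
side 0
```

View pics/side3.png

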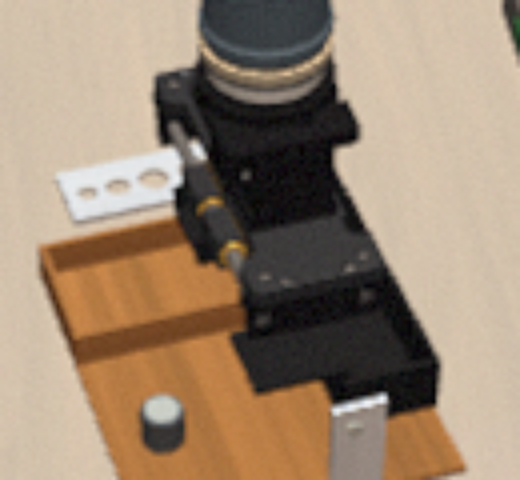

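The gripper hides the spout end here, so I move it left, behind the bin as the side camera sees it.

Emit:
{"api": "move_arm", "payload": {"commands": [[[0,1.2,-0.5,0,0,0],[0,2.6,-1,0,0,0],[0,4,-1,0,0,0],[0,5.4,-1,0,0,0],[0,6.8,-1,0,0,0],[0,8,-1,0,0,0],[0,8,-1,0,0,0]]]}}

```text
time: 7.2
position: [0.4239, 0.1933, 0.3572]
tool_rot: [-0.1, 0.995, 0.0, 0.0]
ft_force: [0.4, 0.2, 0.4]
grip_width: 0.0003
grip_force: 0.0
```

```bash
python3 go.py -42,-80,130; python3 ringpos.py 4
```

```text
t 7.2 tip [-41.9 245.3 175.2] F [0.4 0.2 0.4] w 0.00030683117758086134
(-42.0, -80.0, 130.0) [ 0.07  -8.13   1.125] [0.0007 0.0005 0.0085]
top 27 [19. 67. 56.] [43. 90. 56.]
side 79 [16. 60. 56.] [45. 96. 56.]
```

View pics/side4.png

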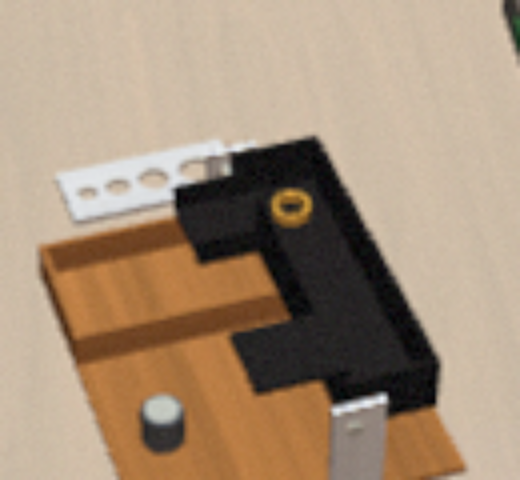

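The ring lies by the gap at about stand (31,79), pixel (292,207) in the crop, and everything else is undisturbed. I return to the tab and press.

Emit:
{"api": "move_arm", "payload": {"commands": [[[0,-1.2,0,0,0,0],[0,-2.6,0,0,0,0],[0,-4,0,0,0,0.004],[0,-5.4,0,0,0,0.008],[0.1,-6.8,0.3,0,0,0.008],[0.22,-7.8,0.8,0,0,0.008],[0.22,-8.13,1.1,0,0,0.008],[0.22,-8.13,1.6,0,0,0.008],[0.22,-8.13,1.8,0,0,0.008],[0.22,-8.13,1.8,0,0,0.008]]]}}

```text
time: 8.55
position: [0.4785, -0.1312, 0.2844]
tool_rot: [-0.092, 0.996, 0.001, -0.001]
ft_force: [0.5, 0.1, 0.5]
grip_width: 0.0008
grip_force: 0.0
```

```bash
python3 go.py -48,-80,94 -48,-80,72  -48,-80,65
```

```text
t 8.55 tip [-50.3 -83.5 102.4] F [0.5 0.1 0.5] w 0.0008151575241713445
(-48.0, -80.0, 94.0) [-0.05    0.0925  0.21  ] [ 0.0011 -0.0013 -0.0073]
(-48.0, -80.0, 72.0) [-0.0525  0.0925  0.76  ] [ 0.0011 -0.0013 -0.0073]
(-48.0, -80.0, 65.0) [-0.0525  0.0925  0.935 ] [ 0.0011 -0.0013 -0.0073]
```

Emit:
{"api": "move_arm", "payload": {"commands": [[[-0.05,0.08,0.15,0,0,0],[-0.05,0.08,0.25,0,0,0],[-0.05,0.08,0.35,0,0,0],[-0.05,0.08,0.45,0,0,0],[-0.05,0.08,0.55,0,0,0],[-0.05,0.08,0.65,0,0,0],[-0.05,0.08,0.75,0,0,0],[-0.05,0.08,0.82,0,0,0],[-0.05,0.08,0.87,0,0,0],[-0.05,0.08,0.9,0,0,0]]]}}

```text
time: 9.8
position: [0.4787, -0.1281, 0.2478]
tool_rot: [-0.092, 0.996, 0.001, -0.003]
ft_force: [-5.2, -1.2, 0.1]
grip_width: 0.0003
grip_force: 2.8
```

```bash
python3 go.py -48,-80,65 -48,-80,62; python3 ringpos.py 5
```

```text
t 9.8 tip [-50.1 -80.3  65.8] F [-5.2 -1.2  0.1] w 0.00031755973822941984
(-48.0, -80.0, 65.0) [-0.0325  0.0175  0.02  ] [ 0.0025 -0.0048 -0.0074]
(-48.0, -80.0, 62.0) [-0.0325  0.0175  0.095 ] [ 0.0025 -0.0048 -0.0074]
top 0
side 28 [  17. -100.   56.] [ 52. -25.  56.]
```

View pics/side5.png

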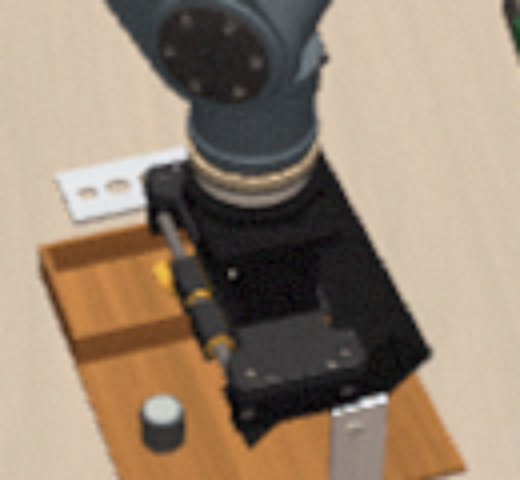

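The bin is tipped well forward and the ring's yellow edge shows in the tray at (162,272). I press a little further and hold, then release slowly.

Emit:
{"api": "move_arm", "payload": {"commands": [[[0,0,0.04,0,0,0],[0,0,0.06,0,0,0],[0,0,0.06,0,0,0],[0,0,-0.05,0,0,0],[0,0,-0.2,0,0,0],[0,0,-0.35,0,0,0],[0,0,-0.5,0,0,0],[0,0,-0.65,0,0,0],[0,0,-0.8,0,0,0],[0,0,-1,0,0,0],[0,0,-1.6,0,0,0],[0,0,-2.5,0,0,0]]]}}

```text
time: 11.4
position: [0.4797, -0.1281, 0.3489]
tool_rot: [-0.091, 0.996, 0.001, -0.001]
ft_force: [0.3, -0.1, 0.0]
grip_width: 0.0005
grip_force: 0.0
```

Emit:
{"api": "move_arm", "payload": {"commands": [[[0,1.2,0,0,0,0],[0,2.6,0,0,0,0],[0,4,0,0,0,0],[0,5.4,0,0,0,0],[0,6.8,0,0,0,0],[0,8,0,0,0,0],[0,8.5,0,0,0,0],[0,8.5,0,0,0,0]]]}}

```text
time: 12.4
position: [0.4176, 0.2072, 0.349]
tool_rot: [-0.093, 0.996, -0.0, 0.0]
ft_force: [0.6, -0.1, -0.0]
grip_width: 0.0003
grip_force: 0.0
```

```bash
python3 go.py; python3 ringpos.py 6
```

```text
t 12.4 tip [-45.5 260.  167. ] F [ 0.6 -0.1 -0. ] w 0.0002699433542199014
top 0
side 0
```

View pics/side6.png

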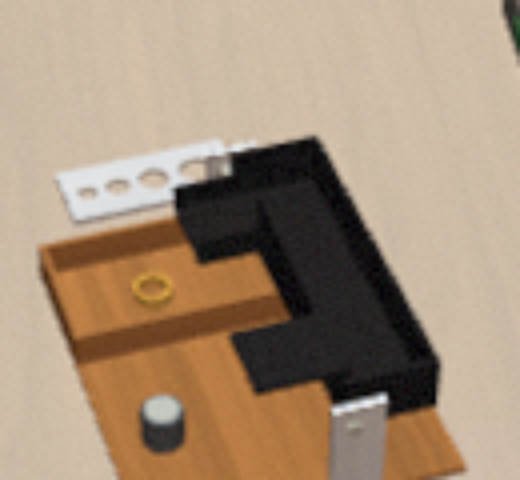

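The ring lies flat in the tray at (153,289), the bin is level again, and the arm is clear.

```bash
python3 -c "
from rig import *
print(hand_in())"
```

```text
the job is handed in; nothing more can be done
None
```

The job is handed in: I swept the ring to the spout and tipped it out, and in the last picture it lies flat in the tray, with the bin back level, the arm clear, and the loupe and gauge plate undisturbed (other bystanders out of frame, no verdict returned).

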